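# Tighten the clamp screw of a shaker platform with a hex key

### The arm

A 6-joint arm with a two-finger parallel gripper is mounted at the origin on a cart in front of the work surface, level with it; the furniture and walls round the work are solid. World frame = base frame: x ahead of the robot, y to its left, z up, the work surface at z = 0. Lengths are in m, angles in rad, forces in N, time in s.
With the tool pointing down it reaches from about 0.275 to 0.85 m from the base axis. Payload 5.2 kg.
Tool frame: the origin (TCP) lies midway between the tips of the shut fingers; the grasp point (between the pads) lies 19 mm behind it (robot.grasp_offset is the z of the grasp point in the tool frame, in m); z points along the fingers, y is the line along which they close (so a half turn about z gives the same grasp; the last joint's range is limited). The gripper opens to 85 mm and grips with 20 to 120 N. Pads are 22 mm wide; open, the fingers measure 114 mm over their backs; the gripper's body (76 mm by 85 mm) begins 54 mm behind the grasp point. The pads swing forward as they close: fully open they stand 13 mm farther back than shut.
Start: joints at [1.029, 0.259, 1.535, -0, 1.348, -0.203], TCP at [0.183, 0.519, 0.231] pointing down, gripper open.
Joint ranges: [-3.14, 3.14], [-0.91, 2.08], [0.19, 2.58], [-1.22, 4.36], [0.22, 2.71], [-3.12, 3.12]. Speed limits (rad/s): [2.57, 2.57, 3.14, 3.14, 3.14, 3.14].

### API

Orientations are given as a unit quaternion [x, y, z, w].
In Python, from bench import robot gives the robot as it stands. Calls block until the motion is done:
- robot.movep(position, orientation): joint-space move of the TCP to a pose.
- robot.movel(position, orientation=None, rate=0.15): straight line of the TCP; orientation=None keeps the orientation; rate is the mean speed in m/s.
- robot.move_j(angles): joint-space move.
- robot.release() and robot.clamp(grip_force=None): open the fingers fully, or close them until they stop; grip_force is the grip in N (None keeps the last).
- robot.wait(seconds).
- robot.ik(position, orientation): joint angles nearest the present ones, or None.
- robot.read_state(): the state.
- robot.camera(name): name is "scene" or "top" or "wrist"; returns (picture, depth): 480x640x3 uint8, red, green, blue; 480x640 float32, m along the optical axis (not along the pixel's ray), 0 where there is no reading.
- robot.camera_params(name): a dict with "fx", "fy", "cx", "cy" (pixels), "k1" (the pictures are not rectified: a ray, as slopes to the right and down, at radius r is drawn at 1 + k1 r^2 times it, then the intrinsics apply), "rvec" (rotation vector, rad) and "tvec" (3), from world to camera coordinates, as OpenCV has them; the wrist camera has in their place "hand_eye" (4x4, takes a point from camera to tool coordinates, whose origin is the TCP and whose axes are the flange's). Camera axes: x right, y down, z forward; pixel columns grow to the right and rows downward; lengths in m; the calibration is good to about 2 mm. A picture is of the moment at which its call begins: read the wrist's pose just before it. camera_params takes no time and is no camera call.
A pose or a line that the arm cannot do raises robot.PlanningError and nothing moves.
- robot.job_done(): hands the job in; it is judged then, once.
The state is a dict: "time": time; "joint_positions": joint angles; "dq": joint speeds; "joint_torque": joint torques, N m; "position": TCP position; "ee_rot": TCP orientation; "contact_force": force on the tool from outside, world axes, zero at the start; "wrist_torque": the same for the moment, N m; "width": finger opening in m; "finger_force": force on a finger pad.
Only numpy, scipy, OpenCV 4.12 (cv2) and the standard library are available. Lean on these libraries where they do the work, as an engineer would, in place of code of your own. Each camera call takes 0.05 s, during which the arm holds its last target. There are 200 camera calls.

### The job

The platform of the bench shaker is still loose. Take the red-handled hex key out of its stand, feel gently for the socket of the clamp screw down in the hub well without pushing hard on it, and turn the screw clockwise, with as many fresh grips as it takes, until it comes up firm against its stop. Then put the key back upright in its hole in the stand; leave the tip box, the specimen cup and the petri dish where they are.

Things in the scene. Friction and masses are not known exactly. Their poses are not given: they have to be found in the camera images.
- shaker: white bench shaker, fixed, 215 x 190 mm; origin under the middle of its base, on the worktop; x to its back (knobs face -x). Aluminium platform, top at z = 92 mm, rails up to 114 mm at x = +-89 mm, round hub 53 mm wide in the middle. The platform has play on its clamp screw: the vertical screw lies up to 4 mm off the hub's centre along x and y, differently each time, and does not give sideways.
- hub_mouth (a point): centre of the mouth of the hub well, 100 mm above the worktop, axes as the shaker's: open round bore, 36 mm wide. In it the dark clamp screw: round head 24 mm wide, flat top 17 to 18 mm below this point, hex socket 14.8 mm across flats, 15 mm deep, 0.6 mm chamfer. How far off centre and how the hex is turned must be felt. A key tip over 26.5 mm below this point is seated (32 mm: fully in).
- clamp_screw (a joint): turn of the clamp screw, rad; grows clockwise seen from above (2 mm lower a turn). Starts at 1.6 to 2.4; hard stop at 6.0 = tight. Drag on the way about 0.07 N m; at the stop the torque rises steeply: 0.2 to 0.3 N m is firm, from about 0.4 N m the key may jump over the socket's corners and knock the screw back. Stays where left. Does not tell how the hex lies.
- hex_key: loose hex key, 131 mm long, about 0.16 kg, standing handle up in its stand; origin at the centre of its tip, z up along it. Steel hex shank, 14 mm across flats, 16.2 mm over corners, z = 0 to 75 mm, tip bevelled over 1.5 mm to a flat 11.6 mm wide. Same every 60 degrees. In the socket it has some 8 degrees of free turn either way and, let go, stands by itself, leaning up to 4 degrees.
- key_grip (a point): where to grip the key: on its axis, 106 mm above its tip, in the red eight-sided handle with a black end, 30 mm across flats, from 75 to 131 mm above the tip (full width from 81 to 123 mm). A flat faces along the key's x axis and every 45 degrees from it; axes as the key's.
- key_stand: grey key stand, fixed, left or right of the shaker: steel base 150 x 82 x 7 mm with a block 128 x 60 mm, its top at z = 52 mm; origin under the middle of the base, x along the long side. Two small angle keys are fixed in it at x = 22 and 44 mm, up to z = 87 mm, and are not needed.
- stand_hole (a point): centre of the mouth of the hex key's hole in the stand, 52 mm above the worktop, at x = -28 mm of the stand; round, 19 mm wide, 40 mm deep, vertical. The key stands on the bottom of it, tip 40 mm below this point.
- tip_box: pipette tip box with a blue lid, 85 x 120 x 72 mm, loose; origin under its middle. A bystander, on the other side of the shaker from the stand.
- specimen_cup: specimen cup with a yellow lid, 57 mm across and 61 mm high, loose, behind the shaker to the left; origin under its middle. A bystander.
- petri_dish: petri dish, 63 mm across and 14 mm high, loose, behind the shaker to the right; origin under its middle. A bystander.
Mind the look-alikes: they are no part of the job. Leave any green or turquoise look-alike of the hex_key alone.

How it is judged:
On the way, in this order (a step that is already met when the one before it is completed fails the run):
1. the key has been lifted out of the stand (z of hex_key in the frame of stand_hole above 0.01 m), for 0.1 s.
2. the key is seated in the screw's socket, its tip more than 26.5 mm below the mouth of the hub well (z of hex_key in the frame of hub_mouth below -0.0265 m and horizontal distance between hex_key and hub_mouth below 0.008 m), for 0.2 s.
3. the screw is turned home with the key seated (value of joint clamp_screw above 5.8 rad and z of hex_key in the frame of hub_mouth below -0.0265 m), for 0.2 s.
At the end, for the whole second after the job is handed in: the clamp screw is at its stop (within 0.2 rad); the key stands upright (within 0.2 rad) in its hole in the stand, its tip more than 30 mm below the hole's mouth and within 8 mm of its axis, at rest and let go (value of joint clamp_screw above 5.8 rad and horizontal distance between hex_key and stand_hole below 0.008 m and z of hex_key in the frame of stand_hole below -0.03 m and angle between hex_key's own z axis and vertical below 0.2 rad and linear speed of hex_key below 0.02 m/s); the robot touches nothing.
It fails at once if the key is pressed with more than 30 N on the hub or the screw while it is not yet in the socket (contact force between hex_key and shaker above 30 N and z of hex_key in the frame of hub_mouth above -0.0215 m).
It fails at once if the tip box, the specimen cup or the petri dish is shifted by more than 15 mm (distance of any of tip_box, specimen_cup, petri_dish from where it was at the start of the episode above 0.015 m).
It also fails if it takes over 72 s, if anything falls off the work surface, if the arm or the gripper's body presses on something with over 40 N, if the wrist force passes 120 N, or if a joint passes its speed limit or range.

## Working session

There is one attempt and no reset: what is moved stays moved. The work goes in short steps, each a Python script; the robot and the scene stay as the last script left them, time stands still between calls to the robot, and variables do not carry over. Pictures are saved under pics/ and viewed, at most 10 in all, crops included, and the job is handed in when it is done.

```bash
ls; mkdir -p pics; python3 - <<'E'
from bench import robot
import cv2,numpy as np
s=robot.read_state();print(s)
for n in("scene","top","wrist"):
    p,d=robot.camera(n);cv2.imwrite(f"pics/{n}0.png",p[:,:,::-1]);np.savez(f"{n}0.npz",p=p,d=d)
    print(n,robot.camera_params(n),(d>0).mean())
E
```

```text
pics
{'time': 0.0, 'joint_positions': array([ 1.02918523e+00,  2.59333838e-01,  1.53611967e+00,  3.27984619e-05,
        1.34797917e+00, -2.02796172e-01]), 'dq': array([ 5.30067748e-05,  5.72270511e-04, -2.33919862e-04,  5.05139185e-04,
        5.24573696e-05, -1.58335891e-03]), 'joint_torque': array([ 2.28674711e-03, -4.46023285e+01, -2.90578938e+01, -2.01679163e-04,
        1.15589247e-02,  1.56684649e-05]), 'position': array([0.18248628, 0.51827572, 0.23046494]), 'ee_rot': array([ 1.68601840e-01,  9.85683810e-01, -8.51201871e-04, -3.49475477e-04]), 'contact_force': array([ 0.58785832,  0.02740034, -0.04452038]), 'wrist_torque': array([ 0.02887361, -0.00689845, -0.05967905]), 'finger_force': 0.0, 'width': 0.08535321802205596}
scene {'fx': 546.2454040698925, 'fy': 546.2454040698925, 'cx': 324.0516294274639, 'cy': 237.82228440710796, 'k1': -0.09325178002201352, 'rvec': array([ 2.35382966, -0.64689362,  0.26099323]), 'tvec': array([-0.487148  ,  0.25998836,  1.25704836])} 0.9953092447916667
top {'fx': 443.86850862916873, 'fy': 443.86850862916873, 'cx': 320.01230721569357, 'cy': 244.5828340477439, 'k1': -0.07741017736433489, 'rvec': array([ 2.15696825, -2.09365846,  0.22589712]), 'tvec': array([-0.06616644,  0.55697499,  1.01467   ])} 0.9960807291666667
wrist {'fx': 338.8834832776629, 'fy': 338.8834832776629, 'cx': 321.79241806341, 'cy': 236.0422583218199, 'k1': -0.03470156388999716, 'hand_eye': array([[ 2.50626495e-05, -9.54083681e-01, -2.99540196e-01,
         7.73765890e-02],
       [ 9.99999999e-01,  3.56929887e-05, -3.00175024e-05,
        -1.73841415e-05],
       [ 3.93306940e-05, -2.99540195e-01,  9.54083681e-01,
        -1.41136249e-01],
       [ 0.00000000e+00,  0.00000000e+00,  0.00000000e+00,
         1.00000000e+00]])} 0.9959375
```

View pics/top0.png

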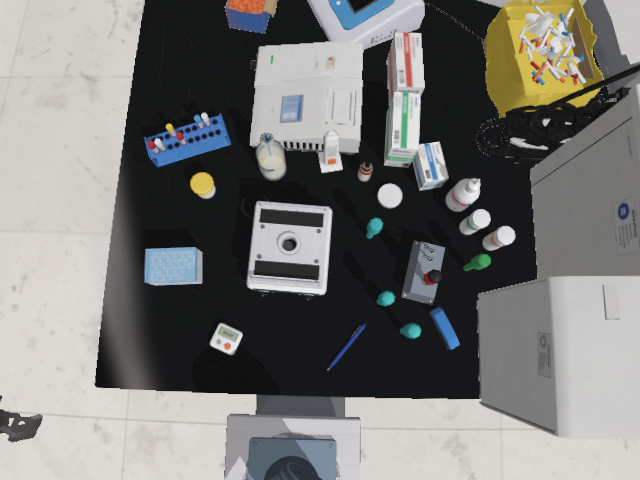

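View pics/scene0.png

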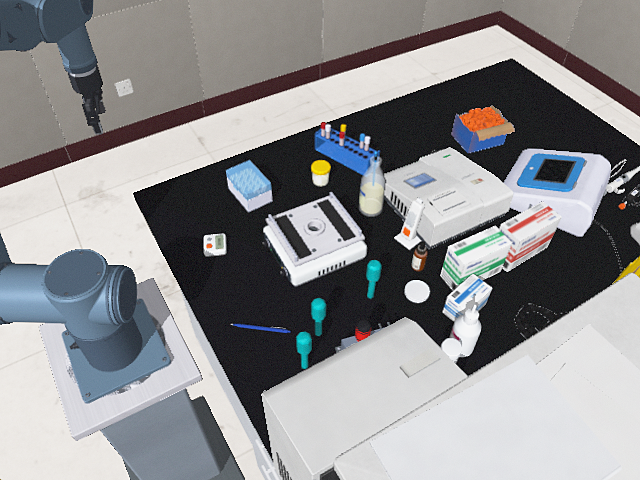

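The top view shows the shaker hub at about (289,243), the stand at (424,272) with the red-and-black key at (433,278), and turquoise look-alikes at (386,298), (412,330) and (375,228). The scene view shows the large grey cabinet hiding most of the stand.

```bash
cat > h.py <<'E'
from bench import robot
import cv2,numpy as np
from scipy.spatial.transform import Rotation as R
def cam(n,st=None):
    c=robot.camera_params(n)
    if n=="wrist":
        st=st or robot.read_state()
        T=np.eye(4);T[:3,:3]=R.from_quat(st["ee_rot"]).as_matrix();T[:3,3]=st["position"]
        T=T@c["hand_eye"];c["Rwc"]=T[:3,:3];c["o"]=T[:3,3]
    else:
        Rm=cv2.Rodrigues(c["rvec"])[0];c["Rwc"]=Rm.T;c["o"]=-Rm.T@c["tvec"]
    return c
def rays(c,uv):
    uv=np.atleast_2d(uv).astype(float)
    d=(uv-[c["cx"],c["cy"]])/[c["fx"],c["fy"]]
    x=d.copy()
    for _ in range(8): x=d/(1+c["k1"]*(x**2).sum(1,keepdims=True))
    return np.c_[x,np.ones(len(x))]@c["Rwc"].T
def onplane(c,uv,z):
    r=rays(c,uv);return c["o"]+r*((z-c["o"][2])/r[:,2])[:,None]
def points(c,d):
    v,u=np.mgrid[:480,:640];r=rays(c,np.c_[u.ravel(),v.ravel()])
    return (c["o"]+r*d.ravel()[:,None]).reshape(480,640,3)
def proj(c,P):
    p=(np.atleast_2d(P)-c["o"])@c["Rwc"];s=p[:,:2]/p[:,2:];s=s*(1+c["k1"]*(s**2).sum(1,keepdims=True))
    return s*[c["fx"],c["fy"]]+[c["cx"],c["cy"]]
def meet(o,d):  # nearest point to rays
    A=0;b=0
    for oi,di in zip(o,d):
        di=di/np.linalg.norm(di);M=np.eye(3)-np.outer(di,di);A=A+M;b=b+M@oi
    return np.linalg.solve(A,b)
def down(yaw): # tool down, tool x at yaw
    return (R.from_euler("z",yaw)*R.from_euler("x",np.pi)).as_quat()
def shot(n,name):
    st=robot.read_state();p,d=robot.camera(n)
    cv2.imwrite(f"pics/{name}.png",p[:,:,::-1]);c=cam(n,st);np.savez(name,p=p,d=d,o=c["o"],R=c["Rwc"]);return c,p,d
E
python3 - <<'E'
from h import *
f=np.load("top0.npz");c=cam("top");P=points(c,f["d"])
for n,(u,v) in dict(hub=(289,243),st=(424,272),key=(433,278),t1=(386,298),t2=(412,330),t3=(375,228),g=(478,262),box=(172,265),cup=(202,184),pet=(390,196),cab=(500,290),cab2=(560,200),base=(293,460),bottle=(461,195),b2=(475,222),bott=(272,155),sensor=(330,150)).items(): print(n,P[v,u].round(3))
hsv=cv2.cvtColor(f["p"],cv2.COLOR_RGB2HSV)
m=((hsv[...,0]<8)|(hsv[...,0]>172))&(hsv[...,1]>120)&(hsv[...,2]>60)
n,l,s,ce=cv2.connectedComponentsWithStats(m.astype(np.uint8))
for i in range(1,n):
    if s[i,4]>15: print(s[i],np.median(P[l==i],0).round(3))
# tops of shaker, stand
for nm,lo,hi,roi in (("shaker",.085,.12,(230,345,190,310)),("stand",.04,.062,(395,455,230,310))):
    z=P[...,2];mm=((z>lo)&(z<hi)).astype(np.uint8);k=np.zeros_like(mm);a,b,e,g=roi;k[e:g,a:b]=mm[e:g,a:b]
    xy=P[k>0][:,:2].astype(np.float32);print(nm,cv2.minAreaRect(xy*1000))
E
```

```text
hub [0.557 0.024 0.073]
st [ 0.5   -0.302  0.052]
key [ 0.474 -0.299  0.142]
t1 [ 0.429 -0.197  0.131]
t2 [ 0.361 -0.254  0.131]
t3 [ 0.586 -0.172  0.131]
g [ 0.516 -0.408  0.126]
box [0.495 0.298 0.072]
cup [0.702 0.247 0.057]
pet [ 0.699 -0.226  0.017]
cab [ 0.449 -0.437  0.171]
cab2 [ 0.661 -0.599  0.155]
base [ 0.064 -0.003  0.049]
bottle [ 0.682 -0.384  0.099]
b2 [ 0.614 -0.412  0.107]
bott [0.751 0.069 0.136]
sensor [ 0.79  -0.067  0.086]
[405  53   6  33 138] [ 1.001 -0.256  0.123]
[531  62   8   8  29] [ 1.013 -0.57   0.153]
[571  74   7   5  21] [ 0.981 -0.665  0.166]
[176 132   7   8  42] [0.81  0.303 0.101]
[148 141   8   8  46] [0.785 0.37  0.102]
[424 272  11  13  63] [ 0.473 -0.292  0.115]
shaker ((552.2134399414062, 22.749740600585938), (172.57733154296875, 195.7562255859375), 87.13508605957031)
stand ((507.39361572265625, -311.0479736328125), (61.897483825683594, 129.2622528076172), 76.77436828613281)
```

```bash
python3 - <<'E'
from h import *
hub=np.array([.556,.024])
for yaw in (0,90,180,-90): print(yaw,robot.ik([*hub,.22],down(np.radians(yaw))),robot.ik([.475,-.3,.26],down(np.radians(yaw))))
for k,y in enumerate((90,-90)):
    robot.movep([*hub,.21],down(np.radians(y)));robot.wait(.2);shot("wrist",f"hub{k}")
    print(robot.read_state()["time"])
for k,y in enumerate((-90,90)):
    robot.movep([.475,-.3,.26],down(np.radians(y)));robot.wait(.2);shot("wrist",f"key{k}")
    print(robot.read_state()["time"])
a=np.hstack([cv2.resize(cv2.imread(f"pics/{n}.png"),(400,300)) for n in("hub0","hub1")])
b=np.hstack([cv2.resize(cv2.imread(f"pics/{n}.png"),(400,300)) for n in("key0","key1")])
cv2.imwrite("pics/m1.png",np.vstack([a,b]))
E
```

```text
0 [-1.57295841e-01  2.78014320e-01  1.53696239e+00 -4.44089210e-16
  1.32661595e+00  1.41350049e+00] [-7.61839114e-01  2.62682390e-01  1.45908153e+00 -4.44089210e-16
  1.41982873e+00  8.08957213e-01]
90 [-0.15729584  0.27801432  1.53696239  0.          1.32661595 -0.15729584] [-0.76183911  0.26268239  1.45908153  0.          1.41982873 -0.76183911]
180 [-0.15729584  0.27801432  1.53696239  0.          1.32661595 -1.72809217] [-0.76183911  0.26268239  1.45908153  0.          1.41982873 -2.33263544]
-90 [-1.57295841e-01  2.78014320e-01  1.53696239e+00 -4.44089210e-16
  1.32661595e+00  2.98429681e+00] [-7.61839114e-01  2.62682390e-01  1.45908153e+00 -4.44089210e-16
  1.41982873e+00  2.37975354e+00]
2.6167
5.5167
7.0417
9.9417
```

View pics/m1.png

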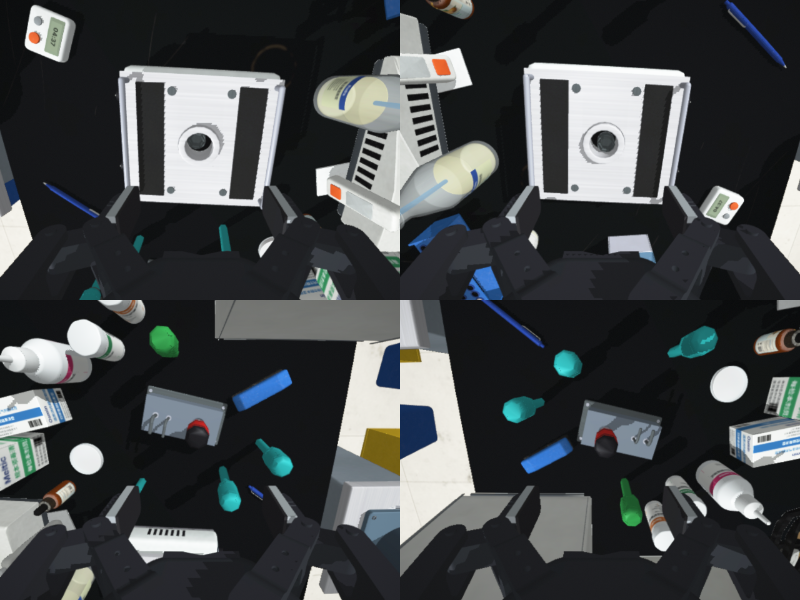

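The montage shows both hub views, with the bore at full-size pixels (320,232) and (325,228). Both key views show the key's black cap on a red handle, at (316,217) and (324,232), and the stand block lying under it. The look-alikes stand clear of the key.

```bash
cat > m.py <<'E'
from h import *
def ld(n):
    f=np.load(n+".npz");c=robot.camera_params("wrist");c["o"]=f["o"];c["Rwc"]=f["R"];return c,f["p"],f["d"]
O=[];D=[];S=[]
for n in("hub0","hub1"):
    c,p,d=ld(n);P=points(c,d)
    near=np.hypot(P[...,0]-.556,P[...,1]-.024)<.045
    m=near&(P[...,2]>.0965)&(P[...,2]<.105)
    print(n,"hub ring z",np.median(P[m][:,2]),np.median(P[near&(P[...,2]>.086)&(P[...,2]<.0965)][:,2]),m.sum())
    # outer circle of ring
    (x,y),r=cv2.minEnclosingCircle(P[m][:,:2].astype(np.float32)*1000);print(" outer",x,y,r)
    # bore: dark inner contour on the ring mask
    cs,h=cv2.findContours(cv2.morphologyEx(m.astype(np.uint8),cv2.MORPH_CLOSE,np.ones((3,3))),cv2.RETR_CCOMP,cv2.CHAIN_APPROX_NONE)
    for k,q in enumerate(cs):
        if h[0][k][3]>=0 and len(q)>40:
            e=cv2.fitEllipse(q);O.append(c["o"]);D.append(rays(c,e[0])[0])
            X=onplane(c,q[:,0],.1)[:,:2];A=np.c_[2*X,np.ones(len(X))];s=np.linalg.lstsq(A,(X**2).sum(1),rcond=None)[0]
            print(" bore",e,"circle",s[:2],np.sqrt(s[2]+s[:2]@s[:2]))
    h2=np.hypot(P[...,0]-.556,P[...,1]-.024)<.02
    Z=P[h2][:,2];print(" in-well z hist",np.histogram(Z,bins=np.arange(.05,.106,.004)))
    z=P[...,2];mm=(z>.105)&(z<.12)&(np.hypot(P[...,0]-.556,P[...,1]-.024)<.16)
    print(" rails",cv2.minAreaRect(P[mm][:,:2].astype(np.float32)*1000))
print("hub tri",meet(O,D))
O=[];D=[]
for n in("key0","key1"):
    c,p,d=ld(n);P=points(c,d);hsv=cv2.cvtColor(p,cv2.COLOR_RGB2HSV)
    near=np.hypot(P[...,0]-.478,P[...,1]+.302)<.035
    m=near&(P[...,2]>.138);T=P[m];ztop=np.median(T[:,2])
    (x,y),r=cv2.minEnclosingCircle(T[:,:2].astype(np.float32)*1000)
    q=np.argwhere(m)[:,::-1].astype(np.float32);ce=cv2.minEnclosingCircle(q)[0];O.append(c["o"]);D.append(rays(c,ce)[0])
    print(n,"top",ztop,x,y,r,m.sum(),T.mean(0))
    H=P[near&(P[...,2]>.085)&(P[...,2]<.135)];print(" handle",len(H),H.mean(0),np.percentile(H[:,2],[1,99]))
    for lo,hi,nm in((.045,.058,"block"),(.003,.012,"base")):
        mm=(P[...,2]>lo)&(P[...,2]<hi)&(np.hypot(P[...,0]-.507,P[...,1]+.311)<.1)
        mm=cv2.morphologyEx(mm.astype(np.uint8),cv2.MORPH_OPEN,np.ones((3,3)));n2,l,s,_=cv2.connectedComponentsWithStats(mm);i=1+s[1:,4].argmax()
        B=P[l==i];print(" ",nm,np.median(B[:,2]),cv2.minAreaRect(B[:,:2].astype(np.float32)*1000))
print("key tri",meet(O,D))
for n in("hub0","hub1"):
    c,p,d=ld(n);u,v=proj(c,[.556,.024,.1])[0].astype(int);cv2.imwrite(f"pics/c_{n}.png",cv2.convertScaleAbs(cv2.resize(p[v-40:v+40,u-40:u+40,::-1],(400,400),interpolation=cv2.INTER_CUBIC),alpha=2.5))
a=[cv2.imread(f"pics/c_{n}.png") for n in("hub0","hub1")];cv2.imwrite("pics/m2.png",np.hstack(a))
E
python3 m.py
```

```text
hub0 hub ring z 0.09844100424883531 0.09066255498292497 1764
 outer 552.0987548828125 22.944164276123047 26.39611053466797
 bore ((317.9882507324219, 234.380615234375), (44.04886245727539, 46.4115104675293), 96.07984161376953) circle [0.55226895 0.02368372] 0.017954944550298776
 in-well z hist (array([  0,   0, 239,  92, 192,  62,  71, 295, 117,  43,  52, 169, 346]), array([0.05 , 0.054, 0.058, 0.062, 0.066, 0.07 , 0.074, 0.078, 0.082,
       0.086, 0.09 , 0.094, 0.098, 0.102]))
 rails ((552.5557861328125, 23.459716796875), (157.3404083251953, 185.38461303710938), 87.10391235351562)
hub1 hub ring z 0.09854674760821155 0.09071667076051576 1796
 outer 552.4996337890625 23.134244918823242 26.345216751098633
 bore ((325.1600341796875, 230.26547241210938), (44.48320770263672, 46.639827728271484), 89.7734375) circle [0.55264071 0.02221126] 0.01798356206237164
 in-well z hist (array([  0,   0, 261,  95, 206,  83, 105, 369, 141,  72,  66, 175, 332]), array([0.05 , 0.054, 0.058, 0.062, 0.066, 0.07 , 0.074, 0.078, 0.082,
       0.086, 0.09 , 0.094, 0.098, 0.102]))
 rails ((551.5151977539062, 1
[... 400 characters left out ...]
.60648727416992, 128.0091552734375), 76.73025512695312)
  base 0.0055297963956003615 ((507.22210693359375, -312.3449401855469), (80.12822723388672, 149.25216674804688), 76.58899688720703)
key1 top 0.3464415419764431 478.9281005859375 -297.94610595703125 34.622074127197266 22078 [ 0.47816173 -0.28612052  0.33833933]
 handle 401 [ 0.47974027 -0.2936674   0.11614005] [0.09253953 0.13478521]
  block 0.05056394965946015 ((507.61004638671875, -312.04071044921875), (60.395687103271484, 128.51992797851562), 77.06538391113281)
  base 0.005524714826014576 ((507.55877685546875, -311.0952453613281), (80.99342346191406, 150.47994995117188), 77.53710174560547)
key tri [ 0.47605914 -0.30063666  0.31605305]
```

View pics/m2.png

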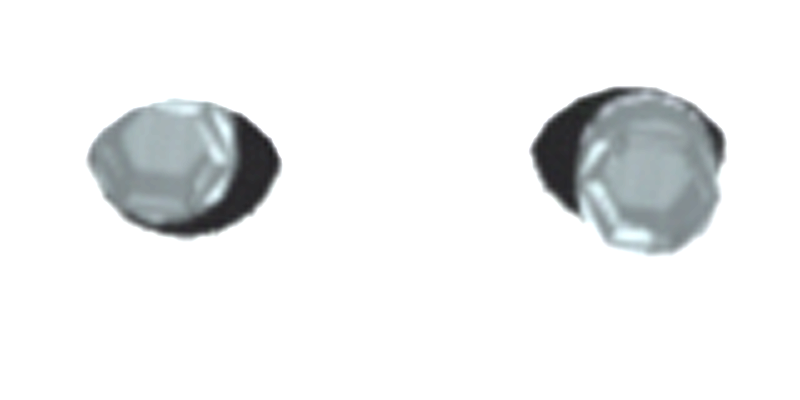

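The crops show the screw head inside the well, with the hex socket and its bright chamfer edges. The head centre is at crop pixels (165,160) on the left and (250,172) on the right.

```bash
cat > m3.py <<'E'
from m import ld
from h import *
O=[];D=[]
for n in("key0","key1"):
    c,p,d=ld(n);P=points(c,d)
    near=np.hypot(P[...,0]-.478,P[...,1]+.302)<.035
    m=near&(P[...,2]>.136)&(P[...,2]<.16);T=P[m]
    e=cv2.fitEllipse(np.argwhere(m)[:,::-1].astype(np.float32)[cv2.convexHull(np.argwhere(m)[:,::-1].astype(np.int32),returnPoints=False).ravel()])
    O.append(c["o"]);D.append(rays(c,e[0])[0])
    print(n,"top",np.median(T[:,2]),cv2.minEnclosingCircle(T[:,:2].astype(np.float32)*1000),m.sum(),e)
    print(" onplane .143",onplane(c,e[0],.143))
print("key tri",meet(O,D))
rows=[]
for n in("hub0","hub1"):
    c,p,d=ld(n);P=points(c,d)
    m=(np.hypot(P[...,0]-.5524,P[...,1]-.0229)<.0175)&(P[...,2]>.076)&(P[...,2]<.086)
    print(n,"head",np.median(P[m][:,2]),cv2.minEnclosingCircle(P[m][:,:2].astype(np.float32)*1000))
    # rectified patch of plane z=.082 : 400px = 40 mm, up=+x, left=+y
    i,j=np.mgrid[:400,:400];X=np.c_[(.5524+(200-i.ravel())*1e-4),(.0229+(200-j.ravel())*1e-4),np.full(i.size,.082)]
    q=proj(c,X).astype(np.float32).reshape(400,400,2)
    w=cv2.remap(p[:,:,::-1].copy(),q[...,0],q[...,1],cv2.INTER_CUBIC);rows.append(cv2.convertScaleAbs(w,alpha=2))
cv2.imwrite("pics/m3.png",np.hstack(rows))
E
python3 m3.py | sed -n '/key0 top 0.1/,$p'; sed -i '/^O=/,$d' m.py
```

```text
key0 top 0.14105821306047173 ((480.6515197753906, -305.5152587890625), 15.30422592163086) 1042 ((314.5535888671875, 220.09156799316406), (36.13526153564453, 37.41489791870117), 109.9504623413086)
 onplane .143 [[ 0.48051346 -0.30717244  0.143     ]]
key1 top 0.14094381548144325 ((480.6053161621094, -305.3343505859375), 15.399614334106445) 989 ((329.3611755371094, 234.77731323242188), (35.590110778808594, 36.96183776855469), 64.73961639404297)
 onplane .143 [[ 0.48029596 -0.30316446  0.143     ]]
key tri [ 0.48054922 -0.30532647  0.13605137]
hub0 head 0.08143052832780609 ((552.8489379882812, 22.517915725708008), 16.931547164916992)
hub1 head 0.08139807027937129 ((548.111083984375, 26.77469253540039), 12.938336372375488)
```

View pics/m3.png

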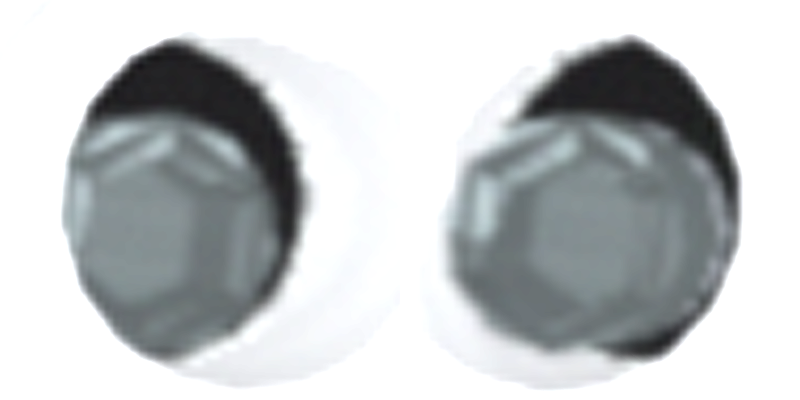

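The rectified views show the hex socket centred at about (169,235) of 400, which puts the screw near (0.549, 0.026). A corner points roughly along world +x. That serves as the starting point for feeling; next I grip the key.

```bash
cat >> h.py <<'E'
KEY=np.array([.4805,-.3053]);SCR=np.array([.5488,.0262]);HUB=np.array([.5523,.023])
def jq(p,q6):
    q=None
    for y in(np.pi/2,0):
        q=robot.ik(p,down(y))
        if q is not None:break
    q=np.array(q);q[5]=q6;return q
def yaw_of(p,q6):return jq(p,q6)[0]-q6+np.pi/2
E
python3 - <<'E'
from h import *
from m import ld
T=[]
for n in("key0","key1"):
    c,p,d=ld(n);P=points(c,d);m=(np.hypot(P[...,0]-.4805,P[...,1]+.3053)<.02)&(P[...,2]>.125)&(P[...,2]<.16);T.append(P[m][:,:2])
T=np.vstack(T);th=np.radians(np.arange(0,45,3));w=[]
for t in th:
    a=t+np.arange(4)*np.pi/4;pr=T@np.array([np.cos(a),np.sin(a)]);w.append((np.percentile(pr,99.7,axis=0)-np.percentile(pr,.3,axis=0)).sum()/4*1000)
w=np.array(w);print(np.round(w,2));flat=th[w.argmin()];print("flat deg",np.degrees(flat))
p=[*KEY,.2]
# tool y direction (yaw-90deg) must match flat mod 45
q6s=[-2.95+k*.01 for k in range(79)];q1=jq(p,0)[0]
q6=min(q6s,key=lambda s:abs(((q1-s-flat)+np.pi/8)%(np.pi/4)-np.pi/8))
print("q6",q6)
robot.move_j(jq(p,q6));o=down(yaw_of(p,q6))
robot.movel([*KEY,.099],o,rate=.12)
robot.clamp(60);s=robot.read_state();print(s["width"],s["finger_force"],s["contact_force"],s["wrist_torque"],s["time"],s["position"])
E
```

```text
[30.54 30.67 30.83 30.89 30.86 30.82 30.66 30.53 30.29 30.05 29.84 29.76
 29.86 30.15 30.39]
flat deg 33.0
q6 -2.91
0.029860607888847028 59.09883186221123 [-1.33601974  0.67754433  3.46698744] [0.14427361 0.06640613 0.02653015] 13.3417 [ 0.48071059 -0.30547597  0.09947665]
```

```bash
python3 - <<'E'
from h import *
s=robot.read_state();q6=s["joint_positions"][5]
robot.movel([*KEY,.235],rate=.15)
p=[*SCR,.235];robot.movel(p,down(yaw_of(p,q6)),rate=.3)
robot.wait(.2);s=robot.read_state();print(s["time"],s["position"],s["joint_positions"][5],s["contact_force"],s["wrist_torque"],s["width"])
shot("wrist","held");c,p,d=shot("scene","helds")
w=cv2.imread("pics/held.png")[60:420,100:540];u,v=proj(c,[*SCR,.18])[0].astype(int)
e=cv2.imread("pics/helds.png")[v-60:v+60,u-50:u+50]
cv2.imwrite("pics/m4.png",np.hstack([w,cv2.resize(e,(300,360),interpolation=cv2.INTER_CUBIC)]))
E
```

```text
15.875 [0.54872018 0.02497367 0.23495449] -2.9100462447157964 [-0.32772994 -0.02281838 -1.34611055] [-0.01802321  0.0056666   0.00224586] 0.02899427735916338
```

View pics/m4.png

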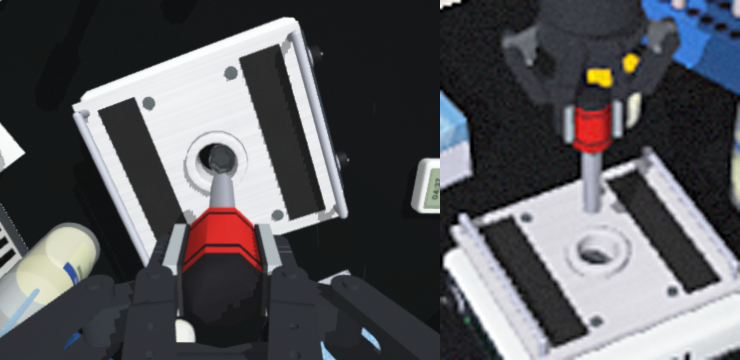

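The wrist view shows the key gripped straight, its tip pointing at the screw in the well at crop (220,160). The scene view confirms the key hangs vertical above the hub.

```bash
cat >> h.py <<'E'
F0=-1.35;TIP=.087
def fz(): return robot.read_state()["contact_force"][2]-F0
def q6now(): return robot.read_state()["joint_positions"][5]
def lower(xy,o,z0,zmin,lim=4,step=.0003,rate=.02):
    z=z0
    while z>zmin:
        z-=step;robot.movel([*xy,z],o,rate=rate)
        f=fz()
        if f>lim: return z,f
    return z,f
E
python3 - <<'E'
from h import *
q6=q6now();p=[*SCR,.2];o=down(yaw_of(p,q6))
robot.movel([*SCR,.178],o,rate=.1);robot.wait(.2)
s=robot.read_state();t=s["time"];print(t,s["position"],s["contact_force"])
z,f=lower(SCR,o,.178,.160)
s=robot.read_state();print("contact cmd z",z,"f",f,s["time"]-t,s["position"],s["contact_force"],s["wrist_torque"])
robot.wait(.1);s=robot.read_state();print(s["position"],s["contact_force"],s["wrist_torque"])
E
```

```text
16.8917 [0.54932258 0.02612983 0.17883104] [ 0.47823036 -0.0165901  -1.66202277]
contact cmd z 0.15970000000000031 f -0.3002289180896198 15.25 [0.5487898  0.02620755 0.15966925] [ 1.11753806  0.10731481 -1.65022892] [ 0.05808204 -0.16102397  0.02763373]
[0.548836   0.02618481 0.15969233] [ 0.47874497 -0.00642081 -1.13798275] [ 0.0368183  -0.20188173  0.00378012]
```

The key went down with no contact force to about 27 mm below the mouth, so it is already seated. I push a little deeper and start turning in coarse steps, watching the force and torque.

```bash
cat >> h.py <<'E'
def rep(tag=""):
    s=robot.read_state();print(tag,"t%.2f"%s["time"],"q6 %.3f"%s["joint_positions"][5],s["position"].round(4),"F",s["contact_force"].round(1),"M",s["wrist_torque"].round(3),"w%.4f"%s["width"]);return s
E
python3 - <<'E'
from h import *
q6=q6now();z=.1582
o=down(yaw_of([*SCR,z],q6))
for z in(.158,.1565):
    robot.movel([*SCR,z],o,rate=.05);s=rep("z")
    if fz()>6: break
q=jq([*SCR,z],q6)
for d in(.3,.3,.5):
    q[5]+=d;robot.move_j(q);s=rep("rot")
    if np.hypot(*s["contact_force"][:2])>15 or abs(s["wrist_torque"][2])>.25: print("stop");break
E
```

```text
z t32.49 q6 -2.910 [0.5488 0.0262 0.1578] F [ 0.3 -0.4 -1.6] M [ 0.047 -0.257  0.003] w0.0293
z t32.74 q6 -2.910 [0.5488 0.0262 0.1564] F [ 1.4  0.1 -2.2] M [ 0.109 -0.324 -0.019] w0.0294
rot t33.13 q6 -2.614 [0.5489 0.0263 0.1565] F [ 0.9  0.9 -3.1] M [ 0.167 -0.413  0.008] w0.0293
rot t33.52 q6 -2.316 [0.5488 0.0264 0.1564] F [ 1.1  1.4 -2.5] M [ 0.356 -0.465  0.01 ] w0.0298
rot t34.08 q6 -1.815 [0.5488 0.0266 0.1563] F [ 2.2  2.9 -4.5] M [ 0.787 -0.637  0.099] w0.0292
```

```bash
python3 - <<'E'
from h import *
xy=SCR+[.0002,.0004];z=.1562;q6=q6now()
def turn(q6):
    global xy
    robot.move_j(jq([*xy,z],q6));s=robot.read_state()
    f=s["contact_force"][:2]-[-.0,0]
    if np.hypot(*f)>1.5: xy=xy+.0001*np.clip(f,-5,5)
    return s
q6=turn(q6)["joint_positions"][5]
while q6<.5:
    q6=min(q6+.6,.5);turn(q6);s=rep("rot")
    if np.hypot(*s["contact_force"][:2])>18 or abs(s["wrist_torque"][2])>.25: print("stop");break
else:
    for k in range(12):
        q6+=.09;s=turn(q6);print(round(q6,2),s["wrist_torque"][2].round(3),s["contact_force"].round(1),end=";")
        if abs(s["wrist_torque"][2])>.19: print("firm");break
rep("end");print(xy)
E
```

```text
rot t34.95 q6 -1.220 [0.5492 0.0269 0.1561] F [ 2.9  3.4 -4.3] M [ 0.745 -0.645  0.045] w0.0296
rot t35.58 q6 -0.620 [0.5495 0.027  0.156 ] F [ 3.2  1.4 -7.8] M [ 0.482 -0.844  0.071] w0.0291
rot t36.20 q6 -0.021 [0.5497 0.027  0.1559] F [ 3.6 -0.3 -8.8] M [ 0.117 -0.951  0.   ] w0.0293
rot t36.76 q6 0.496 [0.5499 0.0269 0.1558] F [  4.3  -0.9 -11.3] M [-0.334 -0.937  0.04 ] w0.0289
0.59 0.059 [  2.8  -1.5 -10.9];0.68 0.02 [  1.8  -2.5 -12.1];0.77 0.029 [  0.2  -0.9 -12.5];0.86 0.062 [ -0.1  -1.9 -12.3];0.95 0.068 [  0.1  -1.7 -12.9];1.04 0.01 [ -1.2  -1.2 -14. ];1.13 0.05 [ -1.6   0.1 -13.9];1.22 0.117 [ -1.    0.2 -13.4];1.31 0.299 [ -2.2   0.1 -13.1];firm
end t39.01 q6 1.305 [0.5505 0.0264 0.1562] F [ -2.2   0.1 -13.1] M [-0.076  0.469  0.299] w0.0292
[0.55051694 0.02632715]
```

```bash
python3 - <<'E'
from h import *
s=robot.read_state();xy=s["position"][:2];q6=s["joint_positions"][5]
robot.wait(.3);rep("hold")
q=jq([*xy,.1562],q6-.12);robot.move_j(q);rep("back")
p=[*xy,.1562];o=down(yaw_of(p,q6-.12))
robot.movel([*xy,.175],o,rate=.06);rep("up1")
robot.movel([*xy,.235],o,rate=.15)
p=[*KEY,.235];robot.move_j(jq(p,-2.91));robot.wait(.2);s=rep("over")
c,pic,d=shot("wrist","back")
a,b=[cv2.imread(f"pics/{n}.png")[150:400,220:440] for n in("held","back")]
cv2.imwrite("pics/m5.png",cv2.resize(np.hstack([a,b]),(792,450)))
E
```

```text
hold t39.31 q6 1.309 [0.5505 0.0264 0.1562] F [ -2.1  -0.2 -11.9] M [-0.019  0.523  0.304] w0.0291
back t39.56 q6 1.187 [0.5505 0.0265 0.1562] F [ -2.   -0.5 -12.1] M [-0.024  0.506  0.011] w0.0292
up1 t40.02 q6 1.185 [0.5523 0.0262 0.1775] F [ 0.7 -0.5 -1.4] M [-0.001  0.039  0.03 ] w0.0287
over t44.18 q6 -2.910 [ 0.4806 -0.3052  0.235 ] F [-0.9 -0.1 -1.9] M [ 0.031 -0.012  0.016] w0.0295
```

View pics/m5.png

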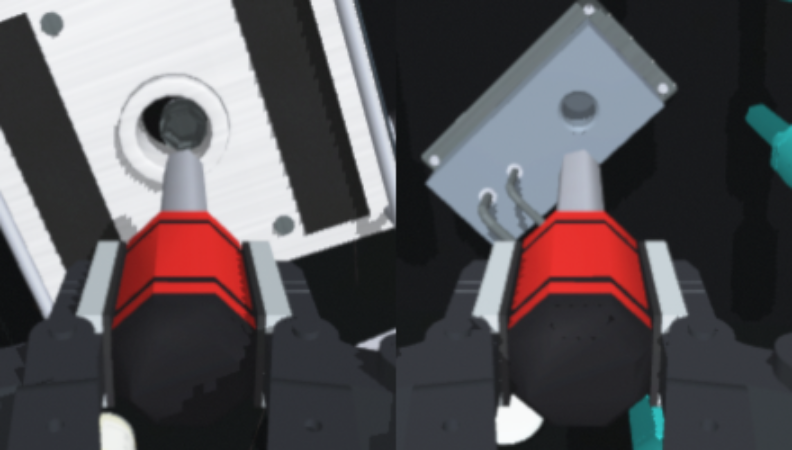

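Both crops show the key tip at nearly the same place relative to the tool, (185,150) and (184,152). The grip therefore did not shift, and the stand hole lies straight ahead. I lower it in.

```bash
python3 - <<'E'
from h import *
p=[*KEY,.235];o=down(yaw_of(p,-2.91))
robot.movel([*KEY,.143],o,rate=.15)
ok=True
for z in(.136,.130,.122,.112,.104,.101):
    robot.movel([*KEY,z],o,rate=.06);s=rep("in")
    f=s["contact_force"]
    if f[2]-F0>8 or np.hypot(*f[:2])>12: ok=False;print("contact");break
if ok or z<.106:
    robot.release();robot.wait(.2);rep("open")
    robot.movel([*KEY,.235],o,rate=.12);robot.wait(.3);rep("up")
    c,p,d=shot("wrist","fin");P=points(c,d)
    near=np.hypot(P[...,0]-KEY[0],P[...,1]-KEY[1])<.035
    T=P[near&(P[...,2]>.134)&(P[...,2]<.165)];print(np.median(T[:,2]),cv2.minEnclosingCircle(T[:,:2].astype(np.float32)*1000))
    shot("scene","fins")
E
```

```text
in t45.27 q6 -2.910 [ 0.4805 -0.3053  0.1362] F [ 0.6 -0.  -2.4] M [ 0.025 -0.    -0.023] w0.0292
in t45.52 q6 -2.910 [ 0.4802 -0.3051  0.1296] F [-0.6 -0.  -1.2] M [-0.022 -0.005 -0.006] w0.0295
in t45.80 q6 -2.910 [ 0.4801 -0.305   0.1213] F [-0.1  0.8 -2.3] M [-0.015  0.024 -0.066] w0.0295
in t46.12 q6 -2.910 [ 0.4802 -0.305   0.1114] F [ 0.1  0.3 -1.5] M [ 0.016 -0.045  0.018] w0.0292
in t46.40 q6 -2.910 [ 0.4802 -0.305   0.1035] F [-0.  -0.8 -1.3] M [-0.023 -0.012 -0.011] w0.0295
in t46.65 q6 -2.910 [ 0.4804 -0.3052  0.1009] F [-0.4  0.4 -1.7] M [ 0.004 -0.034  0.014] w0.0294
open t47.44 q6 -2.910 [ 0.4805 -0.3053  0.101 ] F [-0.6  0.7  0.9] M [0.043 0.027 0.006] w0.0854
up t49.01 q6 -2.910 [ 0.4804 -0.3052  0.2346] F [ 0.2  0.4 -0.2] M [-0.016  0.018  0.01 ] w0.0850
0.14093082721712502 ((480.4427795410156, -305.587890625), 15.73193645477295)
```

View pics/fin.png

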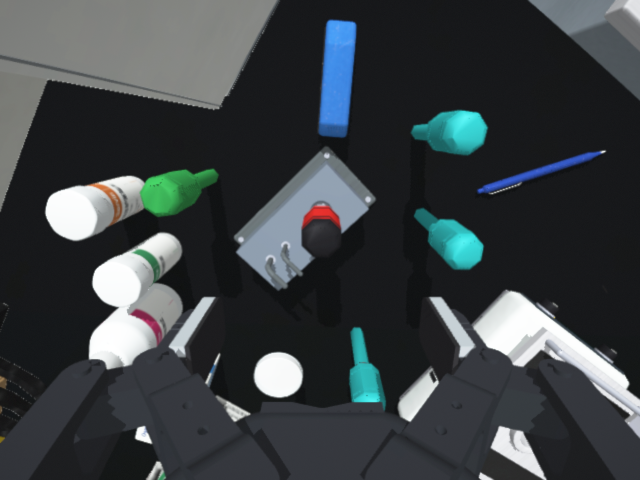

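The key stands upright in its hole, its cap at (320,235), at the same height and place as at the start. The gripper is open and clear of everything.

```bash
python3 -c "
from bench import robot
print(robot.job_done())"
```

```text
the job is handed in; nothing more can be done
None
```

I turned the clamp screw clockwise in one grip until it came up firm at about 0.3 N m, put the key back upright in its stand hole, never touched the tip box, cup or dish, and handed the job in at about 49 s; no verdict was shown.

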